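# Press a bush home in a turning blank with the pump press

### The job

One wooden blank in the rack has a brass bush sticking out of its end: stand it upright on the bed of the bench press with the bush in line with the jaws and let go of it, then pump the trigger until the jaw has driven the bush in flush. After that press the release lever so that the jaw slides fully back, and leave the blank standing on the bed between the jaws; do not push the bush in with the fingers, do not knock the blank over, and leave everything else where it is.

Things in the scene. Friction and masses are not known exactly. Their poses are not given: they have to be found in the camera images.
- block_center (a point): centre (half-way up) of the blank to be pressed: beech block, 64 mm long (its x), 46 mm wide (its y), 80 mm tall (its z), 0.22 kg; its brass bush stands 10 mm proud of its +x end (74 mm over all). It starts upright in one of the rack's four slots, its long sides closed in by dividers and neighbours: only its two ends (64 mm apart) can be gripped there
- bush (a joint): how far the bush has been driven in: 0 = as it starts, 10 mm proud; 0.010 = flush with the end of the block. Tight fit, about 13 N to move it; it does not spring back
- bush_face (a point): centre of the bush's outer face; the bush is 22 mm in diameter, its axis lies along the block's x, 22 mm above the block's underside and 18 mm below block_center
- bed (a point): middle of the press's bed, on its top, 10 mm above the table. x = pressing direction, from the moving to the fixed jaw; y across; z up. Base plate from x = -180 to +85 mm, 100 mm wide. Fixed jaw: face at x = +48 mm, 70 mm wide, top 60 mm above the bed. No room for fingers between a jaw and the block's end: put the block in holding it by its sides, either end to the moving jaw
- jaw_face (a point): middle of the moving jaw's face, at x = -48 mm + joint jaw from bed; the jaw is 60 mm wide, its top 52 mm above the bed. Behind it (towards -x) come the release tab, the housing and the trigger
- jaw (a joint): advance of the moving jaw in m: 0 = fully back (96 mm between the jaws), up to 0.06; starts 0 to 5 mm forward. A 6 N spring draws it back, a ratchet with 8 mm steps holds it. With the block against the fixed jaw and the bush flush it reads 0.032 while the trigger is down, 0.029 or 0.021 once it is up
- trigger (a joint): pump trigger, rad: 0 = up, at rest; 0.66 = its lower stop; springs up by itself, the ratchet then holds the jaw. Nearly the first half of the stroke is free; a full stroke (0.6) pushes the jaw on 10 mm, of which the ratchet keeps 8 mm. At the pad: 2 to 4 N unloaded, about 12 N while the bush moves. Once the bush is flush the trigger stops part-way down: do not push harder than 25 N
- trigger_pad (a point): middle of the top of the trigger's black rubber pad (46 x 36 mm); at rest 123 mm above the table, at x = -204 mm from bed. Pressed straight down it sinks 52 mm to 0.6 rad, a full stroke, and 57 mm to its stop. The lever's hinge is 79 mm nearer the jaws, 82 mm above the table
- release (a joint): release lever, rad: 0 to 0.1 = at rest, 0.4 = its stop; from about 0.18 on the ratchet is free and the jaw slides back by itself within 0.8 s. Springs back when let go. It twitches as the jaw clicks forward
- release_pad (a point): middle of the top of the steel release tab (38 x 38 mm), at rest 83 mm above the table and at x = -73 mm from bed; its hinge lies 27 mm behind it. It tips down towards the jaws; pressed straight down 6 mm it works, 7 to 10 mm (by the finger's width) is its stop; 3 to 12 N
- mat_top (a point): middle of the top of a thin black rubber mat, 110 x 120 mm, 3 mm thick, kept clear for putting things down, between the press and the rack
- rack: plywood rack, fixed; origin under its middle. 78 mm (x) by 222 mm (y); base board 10 mm thick on which the blanks stand (centres about 50 mm above the table); five dividers 4 mm thick, top 56 mm above the table, make four slots side by side along y at y = -81, -27, +27 and +81 mm; blanks stand with their length along the rack's x
- plain1_center (a point): a blank of the same size as the bushed one but with no bush: leave it in the rack; this point is its centre
- done1_center (a point): a finished blank whose brass bush is already flush: leave it in the rack; this point is its centre
- plain2_center (a point): a blank of the same size with only a dark drilled hole: leave it in the rack; this point is its centre
- glue: bystander, leave alone: white plastic glue bottle, upright, 52 mm diameter, 130 mm tall; origin at its underside
- wax: bystander, leave alone: plain steel tin of wax, 72 mm diameter, 55 mm tall, it may stand between the press and the rack; origin at its underside
- gouge: bystander, leave alone: turning gouge lying down, wooden handle and steel blade, about 270 mm long, 28 mm thick; origin at its underside
- mallet: bystander, leave alone: wooden carver's mallet standing on its head, 90 mm diameter, 200 mm tall; origin at its underside
- offcut: bystander, leave alone: dark wood offcut, 50 x 110 x 45 mm high; origin at its underside
- chuckkey: bystander, leave alone: steel T-shaped chuck key lying down, 110 x 110 mm, 24 mm thick; origin at its underside
- jar: bystander, leave alone: amber glass jar with a lid, 64 mm diameter, 85 mm tall; origin at its underside

How it is judged:
By the outcome, as a careful person would: the job done as asked, in the order asked, and still so for the second after the job is handed in, with the robot touching nothing.
It also fails if it takes over 64 s, if anything falls off the work surface, if the arm or the gripper's body presses on something with over 40 N, if the wrist force passes 120 N, or if a joint passes its speed limit or range.

### The arm

A 6-joint arm with a two-finger parallel gripper is mounted at the origin on the work surface. World frame = base frame: x ahead of the robot, y to its left, z up, the work surface at z = 0. Lengths are in m, angles in rad, forces in N, time in s.
With the tool pointing down it reaches from about 0.35 to 1 m from the base axis. Payload 7.1 kg.
Tool frame: the origin (TCP) lies at the very end of the fingers, on their centre line; the grasp point (between the pads) lies 19 mm behind it; z points along the fingers, y is the direction in which the jaws open and shut (so a half turn about z gives the same grasp; the last joint's range is limited). The gripper opens to 85 mm and grips with 20 to 120 N. Pads are 22 mm wide; open, the fingers measure 114 mm over their backs; the gripper's body (76 mm by 85 mm) begins 54 mm behind the grasp point. The pads swing forward as they close: fully open they stand 13 mm farther back than shut.
Start: joints at [1.271, 0.423, 1.63, -0, 1.089, -0.019], TCP at [0.173, 0.601, 0.231] pointing down, gripper open.
Joint ranges: [-3, 3], [-0.9, 2.11], [0.09, 2.58], [-1.31, 4.45], [0.11, 2.69], [-2.54, 2.54]. Speed limits (rad/s): [2.39, 2.39, 3.01, 3.14, 3.14, 3.14].

### API

Orientations are given as a unit quaternion [w, x, y, z].
In Python, from rig import robot, open_jaws, close_gripper, optics, workorder gives the robot as it stands. Calls block until the motion is done:
- robot.move_pose(position, orientation): joint-space move of the TCP to a pose.
- robot.movel(position, velocity=0.15, orientation=None, stop_force=None): straight line of the TCP; orientation=None keeps the orientation; velocity is the mean speed in m/s. With stop_force (N) it stops when the force on the tool has changed by that much, and returns True; else False.
- robot.move_j(angles): joint-space move.
- open_jaws() and close_gripper(force=None): open the fingers fully, or close them until they stop; force is the grip in N (None keeps the last).
- robot.hold(seconds).
- robot.inverse_kinematics(position, orientation): joint angles nearest the present ones, or None.
- robot.get_obs(): the state.
- optics.read_camera(name): name is "scene" or "top" or "wrist"; returns the picture (480x640x3 uint8, blue, green, red); there is no depth.
- optics.camera_params(name): a dict with "fx", "fy", "cx", "cy" (pixels), "dist" ([k1, k2, p1, p2, k3] as OpenCV has them; the pictures are not rectified), "extrinsics" (4x4, takes a point from camera to world coordinates). Camera axes: x right, y up, looking along -z (the intrinsics and any distortion apply to the point x, -y, -z); pixel columns grow to the right and rows downward; lengths in m; the calibration is good to about 2 mm. A picture is of the moment at which its call begins: read the wrist's pose just before it. camera_params takes no time and is no camera call; for the wrist camera it gives the pose at the moment of the call.
A pose or a line that the arm cannot do raises robot.Unreachable and nothing moves.
- workorder.job_done(): hands the job in, once; it reports no verdict.
The state is a dict: "clock": time; "joint_positions": joint angles; "qvel": joint speeds; "joint_torque": joint torques, N m; "eef_pos": TCP position; "tool_rot": TCP orientation; "contact_force": force on the tool from outside, world axes, zero at the start; "ft_torque": the same for the moment, N m; "width": finger opening in m.
Only numpy, scipy, OpenCV 4.12 (cv2) and the standard library are available. Lean on these libraries where they do the work, as an engineer would, in place of code of your own. Each camera call takes 0.05 s, during which the arm holds its last target.

## Working session

There is one attempt and no reset: what is moved stays moved. The work goes in short steps, each a Python script; the robot and the scene stay as the last script left them, time stands still between calls to the robot, and variables do not carry over. Pictures are saved under pics/ and viewed, and the job is handed in when it is done.

```bash
mkdir -p pics; ls
python3 - <<'E'
from rig import robot, optics
import cv2
for n in ("scene","top"):
    cv2.imwrite(f"pics/{n}0.png",optics.read_camera(n))
    p=optics.camera_params(n);print(n,p)
print(robot.get_obs())
E
```

```text
pics
scene {'fx': 599.6304542854409, 'fy': 599.6304542854409, 'cx': 322.3684860537809, 'cy': 236.5074853192353, 'dist': array([-0.16937491,  0.        ,  0.        ,  0.        ,  0.        ]), 'extrinsics': array([[-0.13314923, -0.7694908 ,  0.62462404,  1.34913824],
       [ 0.991088  , -0.10084465,  0.08703408,  0.11540691],
       [-0.00398193,  0.63064591,  0.77606049,  1.07945134],
       [ 0.        ,  0.        ,  0.        ,  1.        ]])}
top {'fx': 455.3729882795761, 'fy': 455.3729882795761, 'cx': 321.82430737329355, 'cy': 245.31333907162067, 'dist': array([-0.10542961,  0.        ,  0.        ,  0.        ,  0.        ]), 'extrinsics': array([[ 0.01443162,  0.98993683, -0.14077213,  0.43700064],
       [-0.99951684,  0.01815851,  0.02522608,  0.00244604],
       [ 0.02752844,  0.14034006,  0.98972059,  1.0469622 ],
       [ 0.        ,  0.        ,  0.        ,  1.        ]])}
{'clock': 0.1, 'joint_positions': array([ 1.27100181e+00,  4.23757562e-01,  1.63061129e+00, -3.67576452e-06,
        1.08860599e+00, -1.89744600e-02]), 'qvel': array([-8.55590610e-04,  1.31523526e-03, -4.87784311e-04, -9.65401475e-04,
       -9.07717167e-05,  3.45989974e-04]), 'joint_torque': array([ 1.11997929e-04, -5.58426440e+01, -2.82446265e+01,  5.28024225e-05,
        2.94595695e-03,  2.32516146e-05]), 'eef_pos': array([0.17302963, 0.60005657, 0.23062861]), 'tool_rot': array([-1.08076139e-04,  1.39948241e-01,  9.90158579e-01, -6.82588821e-04]), 'contact_force': array([ 0.16158248, -0.18598295,  0.14043701]), 'ft_torque': array([ 0.01507247, -0.00666301, -0.00580925]), 'width': 0.08545365417859402}
```

View pics/scene0.png

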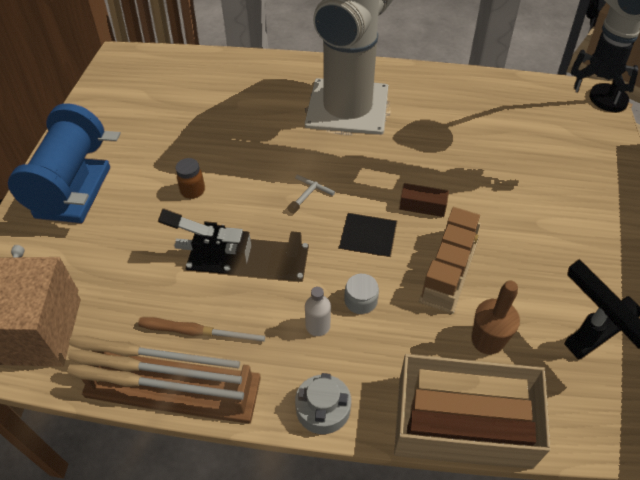

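View pics/top0.png

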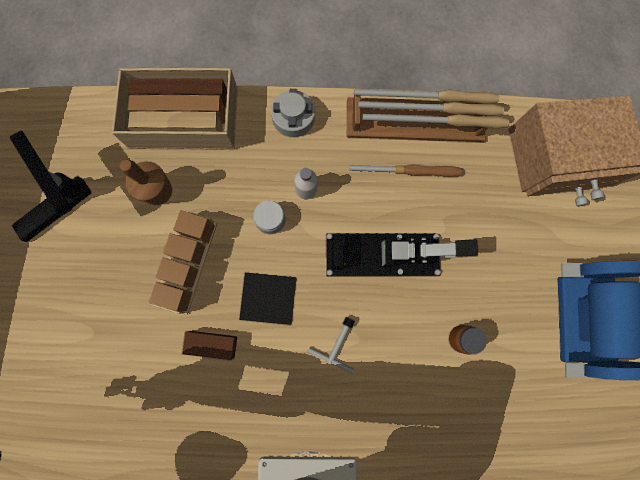

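Run:
```python
import cv2
a=cv2.imread("pics/scene0.png");b=cv2.imread("pics/top0.png")
cv2.imwrite("pics/s_rack.png",cv2.resize(a[190:320,390:520],None,fx=4.5,fy=4.5,interpolation=cv2.INTER_CUBIC))
cv2.imwrite("pics/t_rack.png",cv2.resize(b[200:320,130:250],None,fx=5,fy=5,interpolation=cv2.INTER_CUBIC))
cv2.imwrite("pics/s_press.png",cv2.resize(a[190:290,150:320],None,fx=4.5,fy=4.5,interpolation=cv2.INTER_CUBIC))
cv2.imwrite("pics/t_press.png",cv2.resize(b[215:295,315:505],None,fx=4.2,fy=4.2,interpolation=cv2.INTER_CUBIC))
```

```text
(no output)
```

View pics/s_rack.png

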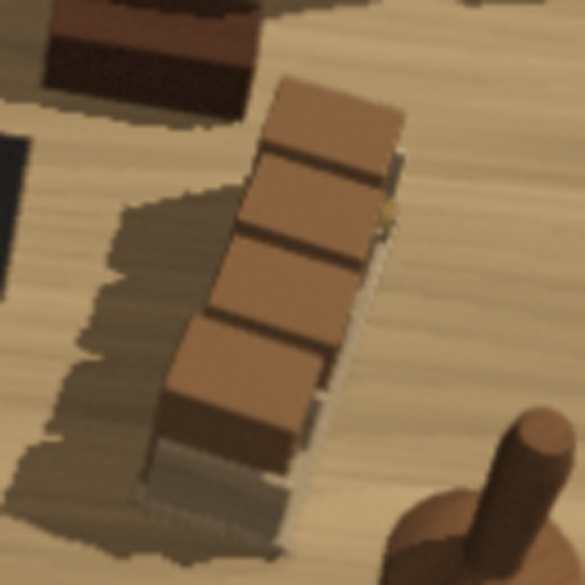

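View pics/t_rack.png

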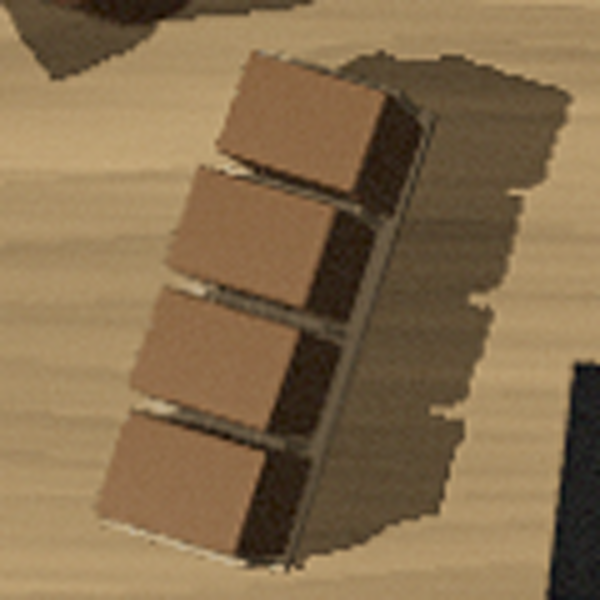

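View pics/s_press.png

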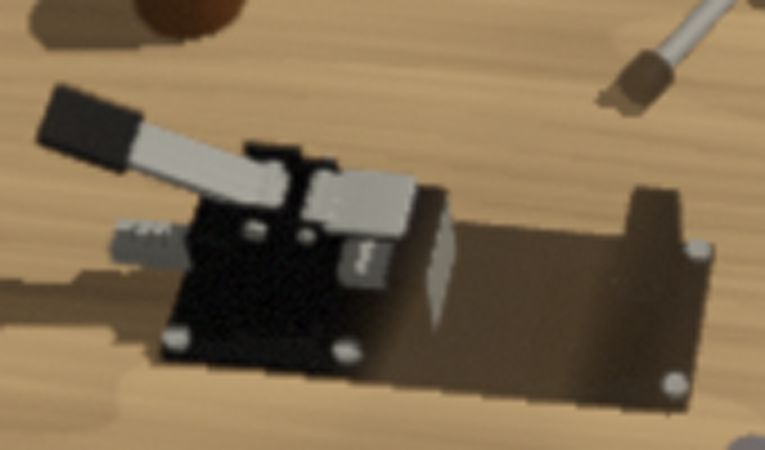

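View pics/t_press.png

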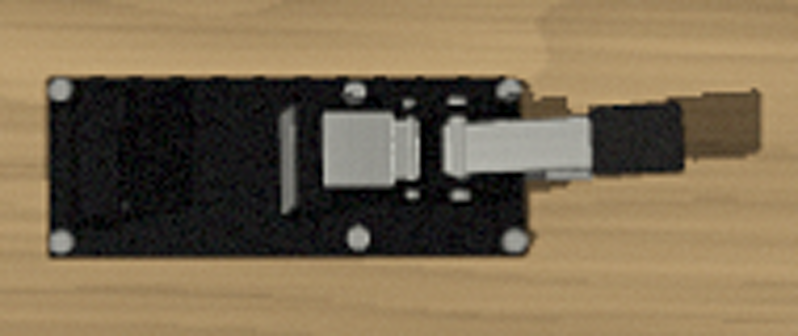

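```bash
cat > h.py <<'E'
import numpy as np, cv2
from rig import robot, open_jaws, close_gripper, optics, workorder
def K(p): return np.array([[p['fx'],0,p['cx']],[0,p['fy'],p['cy']],[0,0,1.]])
F=np.diag([1,-1,-1.])
def unproj(p,uv,z):
    uv=np.asarray(uv,float).reshape(-1,1,2)
    n=cv2.undistortPoints(uv,K(p),p['dist']).reshape(-1,2)
    d=np.c_[n,np.ones(len(n))]@F@p['extrinsics'][:3,:3].T
    o=p['extrinsics'][:3,3]
    z=np.broadcast_to(z,(len(d),))
    return o+d*((z-o[2])/d[:,2])[:,None]
def proj(p,X):
    X=np.asarray(X,float).reshape(-1,3)
    c=(X-p['extrinsics'][:3,3])@p['extrinsics'][:3,:3]@F
    return cv2.projectPoints(c,np.zeros(3),np.zeros(3),K(p),p['dist'])[0].reshape(-1,2)
def down(yaw):  # tool y (jaw) axis direction = yaw angle in world; z down
    y=np.array([np.cos(yaw),np.sin(yaw),0]);z=np.array([0,0,-1.]);x=np.cross(y,z)
    from scipy.spatial.transform import Rotation as R
    q=R.from_matrix(np.c_[x,y,z]).as_quat();return q[[3,0,1,2]]
def snap(n,name,crop=None,s=1):
    p=optics.camera_params(n);im=optics.read_camera(n)
    cv2.imwrite(f"pics/{name}_raw.png",im)
    if crop: a,b,c,d=crop;im=im[b:d,a:c]
    if s!=1: im=cv2.resize(im,None,fx=s,fy=s,interpolation=cv2.INTER_CUBIC)
    cv2.imwrite(f"pics/{name}.png",im);return p
E
python3 - <<'E'
from h import *
s=optics.camera_params("scene");t=optics.camera_params("top")
# top: block tops corners (crop/5 + offset)
def T(l): return np.array(l)/5+[130,200]-.4
names=["far","b2","b3","near"]
C=[[(256,52),(388,95),(352,193),(217,150)],[(204,167),(337,210),(302,307),(167,264)],[(165,288),(299,332),(265,430),(130,386)],[(132,410),(267,453),(234,553),(97,514)]]
for n,c in zip(names,C):
    P=unproj(t,T(c),.09); m=P.mean(0); print(n,m.round(4), "len dir deg", [round(float(np.degrees(np.arctan2(*(P[i]-P[j])[[1,0]]))),1) for i,j in((0,1),(3,2))], np.linalg.norm(P[0]-P[1]).round(4),np.linalg.norm(P[1]-P[2]).round(4))
S=[[(285,75),(405,112),(385,182),(262,143)],[(262,155),(386,192),(362,268),(237,225)],[(237,237),(362,275),(335,352),(207,310)],[(198,315),(325,355),(295,435),(165,385)]]
for c in S:
    P=unproj(s,np.array(c)/4.5+[390,190]-.4,.09);print(P.mean(0).round(4),[round(float(np.degrees(np.arctan2(*(P[i]-P[j])[[1,0]]))),1) for i,j in((1,0),(2,3))],np.linalg.norm(P[0]-P[1]).round(4))
print("bush",unproj(s,np.array([[388,215]])/4.5+[390,190]-.4,.032))
# press top
def Q(l): return np.array(l)/4.2+[315,215]-.4
P=unproj(t,Q([(48,78),(522,80),(528,257),(50,257)]),.01);print(P.round(4),np.linalg.norm(P[0]-P[1]),np.linalg.norm(P[1]-P[2]))
print("tpad",unproj(t,Q([(592,108),(684,102),(684,172),(592,172)]),.123).mean(0))
print("rpad",unproj(t,Q([(323,112),(394,112),(394,188),(323,188)]),.083).mean(0))
P=unproj(s,np.array([(712,250),(690,412),(158,360)])/4.5+[150,190]-.4,.01);print(P.round(4))
E
```

```text
far [0.6139 0.2604 0.09  ] len dir deg [72.9, 73.5] 0.061 0.0447
b2 [0.564  0.2795 0.09  ] len dir deg [73.3, 73.8] 0.0611 0.0436
b3 [0.5117 0.2927 0.09  ] len dir deg [73.3, 73.6] 0.0612 0.0434
near [0.4595 0.3036 0.09  ] len dir deg [74.1, 76.0] 0.0611 0.0437
[0.4601 0.3062 0.09  ] [74.4, 74.1] 0.0617
[0.5138 0.2945 0.09  ] [75.5, 72.8] 0.062
[0.5659 0.2816 0.09  ] [75.5, 74.3] 0.061
[0.6137 0.2635 0.09  ] [75.2, 71.1] 0.0607
bush [[0.46332038 0.34381993 0.032     ]]
[[ 0.613  -0.0333  0.01  ]
 [ 0.6171 -0.2979  0.01  ]
 [ 0.5183 -0.2992  0.01  ]
 [ 0.5145 -0.0357  0.01  ]] 0.26463941519755213 0.09881844141642562
tpad [ 0.56923674 -0.32368942  0.123     ]
rpad [ 0.56637808 -0.19053595  0.083     ]
[[ 0.5178 -0.0339  0.01  ]
 [ 0.6176 -0.0297  0.01  ]
 [ 0.6221 -0.2953  0.01  ]]
```

Run:
```python
from h import *
p=optics.camera_params("wrist");o=robot.get_obs()
print(p['extrinsics'].round(3),o['eef_pos'])
for yaw in (74.3,74.3-180,0,180,0.9,90.9,-89.1):
    for pos in ([.46,.305,.2],[.567,-.118,.2]): 
        try: q=robot.inverse_kinematics(pos,down(np.radians(yaw)))
        except Exception as e: q=e
        print(yaw,pos,None if q is None else np.round(q,2))
q=down(np.radians(74.3))
robot.move_pose([.47,.36,.24],q)
p=snap("wrist","w1");print(p['extrinsics'].round(3),robot.get_obs()['clock'])
np.save("w1.npy",p,allow_pickle=True)
```

```text
[[ 0.277 -0.917 -0.286  0.101]
 [ 0.961  0.264  0.084  0.621]
 [-0.002 -0.298  0.955  0.373]
 [ 0.     0.     0.     1.   ]] [0.17302963 0.60005657 0.23062861]
74.3 [0.46, 0.305, 0.2] [ 0.56  0.36  1.82 -0.    0.97 -0.73]
74.3 [0.567, -0.118, 0.2] [-0.23  0.39  1.76 -0.    0.99 -1.52]
-105.7 [0.46, 0.305, 0.2] [ 0.56  0.36  1.82 -0.    0.97  2.41]
-105.7 [0.567, -0.118, 0.2] [-0.23  0.39  1.76 -0.    0.99  1.62]
0 [0.46, 0.305, 0.2] [ 0.56  0.36  1.82 -0.    0.97  0.56]
0 [0.567, -0.118, 0.2] [-0.23  0.39  1.76 -0.    0.99 -0.23]
180 [0.46, 0.305, 0.2] None
180 [0.567, -0.118, 0.2] None
0.9 [0.46, 0.305, 0.2] [ 0.56  0.36  1.82 -0.    0.97  0.55]
0.9 [0.567, -0.118, 0.2] [-0.23  0.39  1.76 -0.    0.99 -0.24]
90.9 [0.46, 0.305, 0.2] [ 0.56  0.36  1.82 -0.    0.97 -1.02]
90.9 [0.567, -0.118, 0.2] [-0.23  0.39  1.76 -0.    0.99 -1.81]
-89.1 [0.46, 0.305, 0.2] [ 0.56  0.36  1.82 -0.    0.97  2.12]
-89.1 [0.567, -0.118, 0.2] [-0.23  0.39  1.76 -0.    0.99  1.33]
[[ 0.27  -0.919 -0.287  0.397]
 [ 0.963  0.258  0.08   0.381]
 [ 0.    -0.298  0.955  0.382]
 [ 0.     0.     0.     1.   ]] 1.575
```

View pics/w1.png

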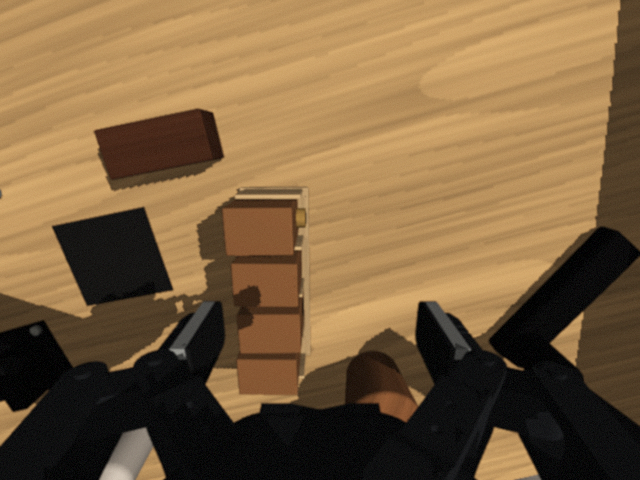

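The bushed blank is the one nearest the robot: the bush is at (301,217) on its +y end, and the block top runs roughly from (222,207) to (295,254). I'll refine the pose and mat position, then grasp.

Run:
```python
import cv2
a=cv2.imread("pics/w1.png")
cv2.imwrite("pics/w1c.png",cv2.resize(a[170:290,200:330],None,fx=6,fy=5,interpolation=cv2.INTER_CUBIC))
```

```text
(no output)
```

View pics/w1c.png

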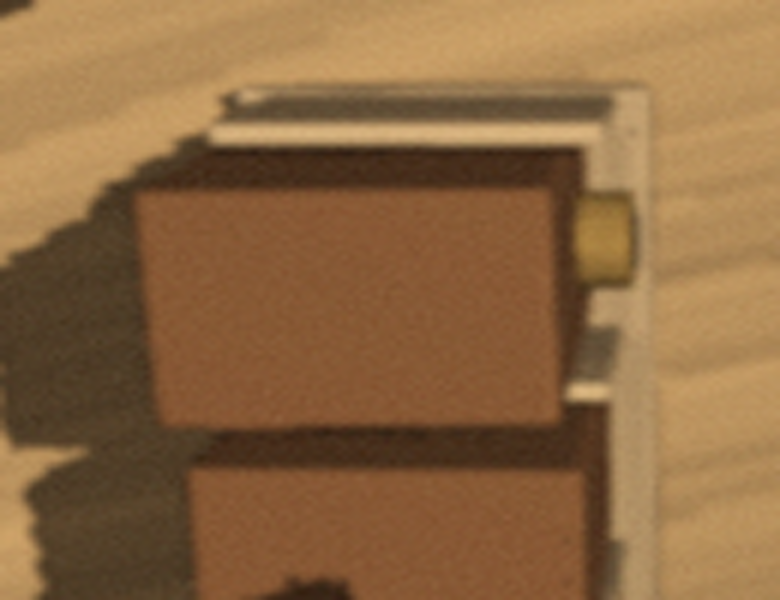

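Run:
```python
from h import *
p=np.load("w1.npy",allow_pickle=True).item();t=optics.camera_params("top")
c=np.array([(136,190),(550,190),(562,425),(158,428)])/[6,5]+[200,170]-.4
P=unproj(p,c,.09);print(P.round(4),P.mean(0).round(4))
for i,j in((1,0),(2,3)):print(np.degrees(np.arctan2(*(P[i]-P[j])[[1,0]])),np.linalg.norm(P[i]-P[j]))
print("bush",unproj(p,np.array([[605,240]])/[6,5]+[200,170]-.4,.032))
M=unproj(t,[(245,273),(296,276),(291,324),(240,319)],.003);print(M.round(3),M.mean(0))
print(unproj(p,[(54,226),(145,208),(172,289),(88,305)],.003).mean(0))
print("offcut top",unproj(t,[(186,331),(237,334),(236,347),(184,345)],.045).round(3))
print("offc w",unproj(p,[(95,130),(200,109),(214,143),(112,160)],.045).round(3))
print("wax",unproj(t,[(269,216)],.055))
```

```text
[[0.4298 0.2806 0.09  ]
 [0.4466 0.3403 0.09  ]
 [0.4898 0.329  0.09  ]
 [0.4733 0.2679 0.09  ]] [0.4599 0.3044 0.09  ]
74.26362681658645 0.06209399030291662
74.90118388212132 0.06333731571695743
bush [[0.46964241 0.33868986 0.032     ]]
[[0.518 0.151 0.003]
 [0.513 0.034 0.003]
 [0.404 0.043 0.003]
 [0.413 0.159 0.003]] [0.4622678  0.09680192 0.003     ]
[0.46289799 0.09900754 0.003     ]
offcut top [[0.386 0.27  0.045]
 [0.382 0.158 0.045]
 [0.354 0.159 0.045]
 [0.356 0.273 0.045]]
offc w [[0.328 0.171 0.045]
 [0.339 0.278 0.045]
 [0.372 0.28  0.045]
 [0.359 0.175 0.045]]
wax [[0.64160816 0.0953113  0.055     ]]
```

Run:
```python
from h import *
q=down(np.radians(74.4));c=[.460,.3045]
robot.move_pose([*c,.15],q)
r=robot.movel([*c,.052],velocity=.1,stop_force=8);print(r,robot.get_obs()['eef_pos'])
close_gripper(40);o=robot.get_obs();print(o['width'],o['eef_pos'],o['contact_force'])
robot.movel([*c,.17],velocity=.12)
o=robot.get_obs();print(o['width'],o['eef_pos'],o['contact_force'],o['clock'])
snap("wrist","w2")
snap("scene","s2",(330,130,530,330),3)
```

```text
False [0.46045109 0.30479913 0.05258159]
0.06333168415260126 [0.46046287 0.30474484 0.05277803] [-0.01582758 -0.59230483  5.77048547]
0.06343468205505778 [0.45947814 0.30417851 0.16923259] [-0.47041479 -0.44558812 -2.44287024] 4.675
```

View pics/w2.png

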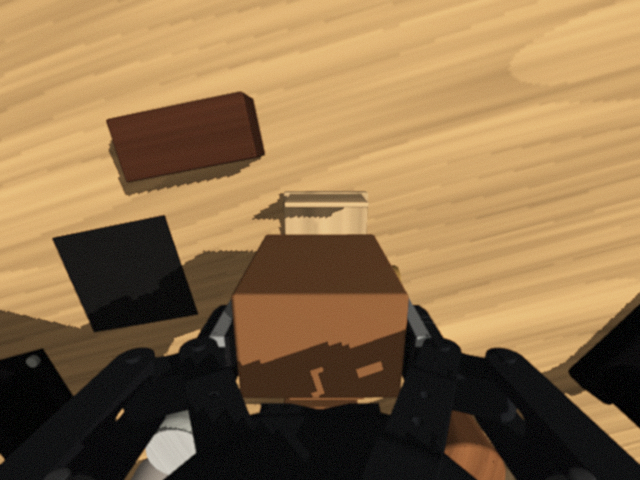

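View pics/s2.png

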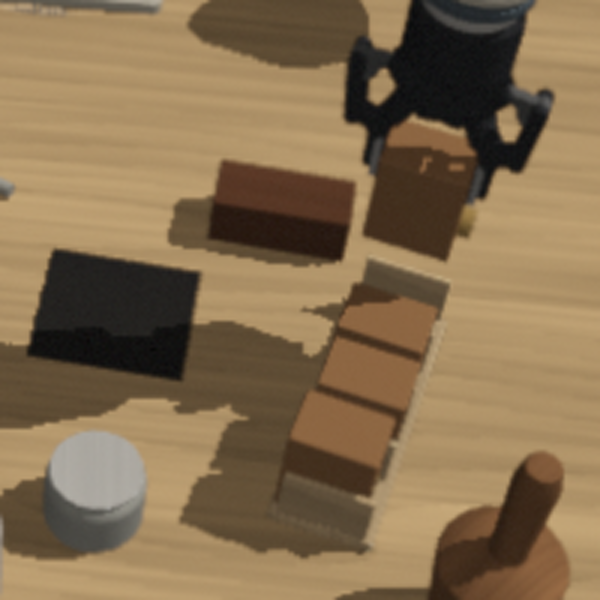

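Run:
```python
from h import *
c=[.4625,.098];q=down(np.radians(90.9))
robot.move_pose([*c,.13],q)
r=robot.movel([*c,.043],velocity=.07,stop_force=6);print(r,robot.get_obs()['eef_pos'])
open_jaws()
z=robot.get_obs()['eef_pos'][2]
robot.movel([*c,.15],velocity=.15)
q=down(np.radians(.9))
robot.move_pose([*c,.15],q)
p=snap("wrist","w3");np.save("w3.npy",p,allow_pickle=True)
snap("top","t3",(220,240,340,340),5)
print(robot.get_obs()['clock'])
```

```text
True [0.46206087 0.09780262 0.04559185]
9.45
```

View pics/w3.png

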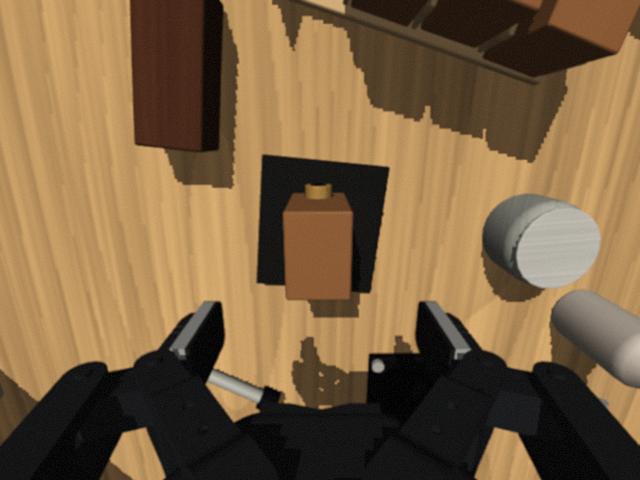

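Run:
```python
from h import *
c=[.462,.098];q=down(np.radians(.9))
p=np.load("w3.npy",allow_pickle=True).item()
P=unproj(p,[(284,213),(352,213),(350,299),(286,299)],.083);print(P.round(4),P.mean(0))
m=P.mean(0)
r=robot.movel([m[0],m[1],.036],velocity=.12,stop_force=8);print(r)
close_gripper(40);o=robot.get_obs();print(o['width'],o['eef_pos'])
robot.movel([m[0],m[1],.15],velocity=.15)
b=[.567,-.1205]
robot.move_pose([*b,.16],q)
o=robot.get_obs();print(o['width'],o['contact_force'],o['clock'])
p=snap("wrist","w4");np.save("w4.npy",p,allow_pickle=True)
p=snap("top","t4",(310,190,510,300),4)
```

```text
[[0.4396 0.1276 0.083 ]
 [0.4834 0.1283 0.083 ]
 [0.4848 0.067  0.083 ]
 [0.44   0.0662 0.083 ]] [0.46197131 0.09728342 0.083     ]
False
0.04548122459868243 [0.46227685 0.09734755 0.03655309]
0.045401597866188456 [ 0.23941276  0.67460585 -1.89336944] 12.8667
```

View pics/w4.png

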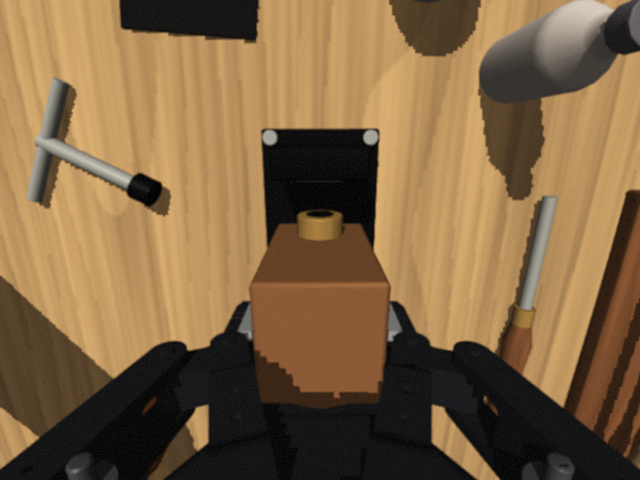

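View pics/t4.png

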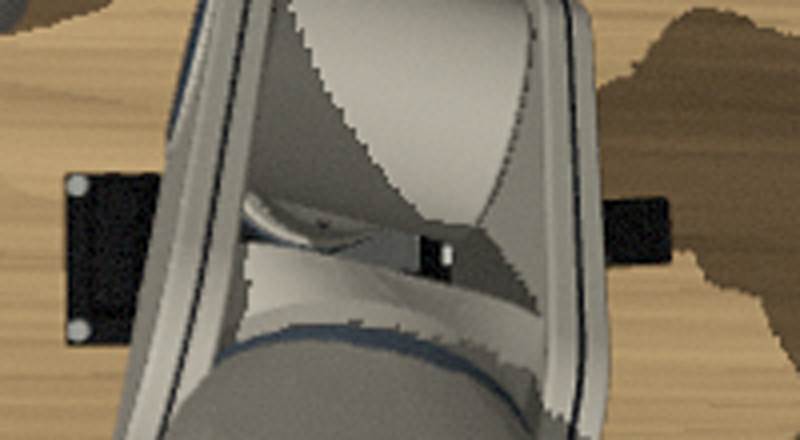

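Run:
```python
from h import *
p=np.load("w4.npy",allow_pickle=True).item()
P=unproj(p,[(263,129.5),(378.5,129.5)],.01);print(P.round(4),P.mean(0))
P=unproj(p,[(267,240),(375,240)],.01);print(P.round(4),P.mean(0))
im=cv2.imread("pics/w4_raw.png")[110:260,240:400]
cv2.imwrite("pics/w4c.png",cv2.convertScaleAbs(cv2.resize(im,None,fx=4,fy=4,interpolation=cv2.INTER_CUBIC),alpha=3,beta=10))
```

```text
[[ 0.5178 -0.0366  0.01  ]
 [ 0.6146 -0.0351  0.01  ]] [ 0.56623228 -0.03585238  0.01      ]
[[ 0.5183 -0.1334  0.01  ]
 [ 0.6178 -0.1318  0.01  ]] [ 0.56805592 -0.13260028  0.01      ]
```

View pics/w4c.png

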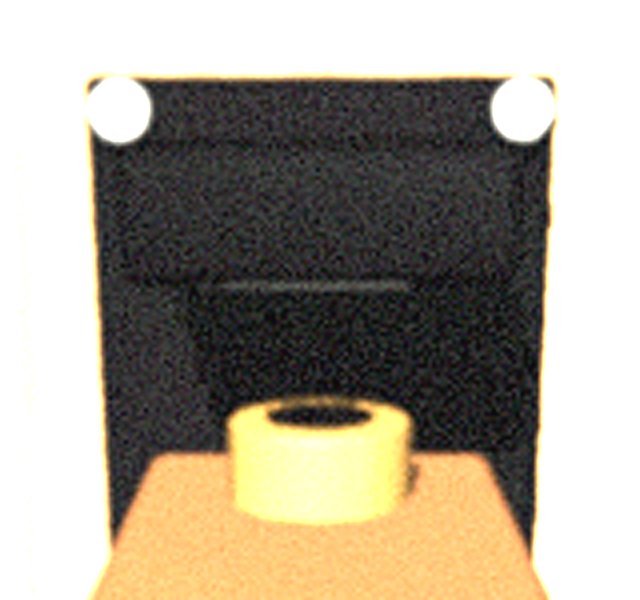

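Run:
```python
from h import *
p=np.load("w4.npy",allow_pickle=True).item()
f=unproj(p,[(320,181.0)],.07)[0];print("fixed jaw face",f, "bed y",f[1]-.048)
by=np.mean([f[1]-.048,-.1195]);print(by)
y=by-.0025
q=down(np.radians(.9))
robot.movel([.567,y,.10],velocity=.12)
r=robot.movel([.567,y,.039],velocity=.06,stop_force=6);o=robot.get_obs();print(r,o['eef_pos'],o['contact_force'],o['clock'])
p=snap("wrist","w5")
```

```text
fixed jaw face [ 0.56619777 -0.07165711  0.07      ] bed y -0.11965711381629016
-0.11957855690814508
True [ 0.56622547 -0.12194148  0.04328886] [-0.00755604  1.254124    2.42263513] 14.4833
```

View pics/w5.png

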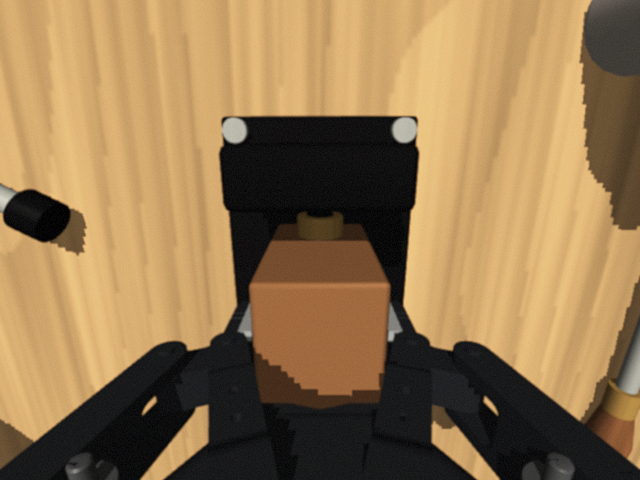

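Run:
```python
from h import *
open_jaws()
robot.movel([.566,-.122,.16],velocity=.15)
q=down(np.radians(.9))
t=[.570,-.3236]
robot.move_pose([*t,.16],q)
close_gripper(20)
snap("scene","s6",(130,150,330,300),4)
snap("top","t6",(310,190,510,300),4)
p=snap("wrist","w6");np.save("w6.npy",p,allow_pickle=True)
print(robot.get_obs()['clock'])
```

```text
17.6833
```

View pics/s6.png

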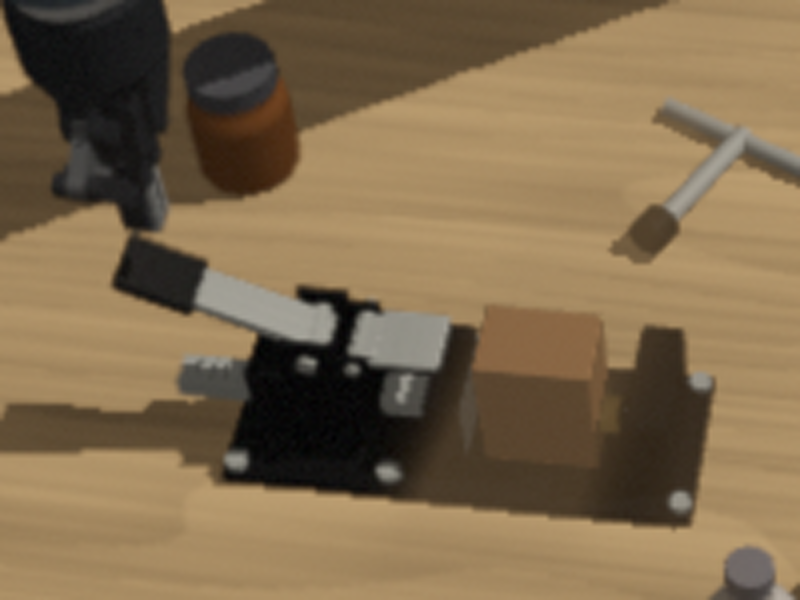

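View pics/w6.png

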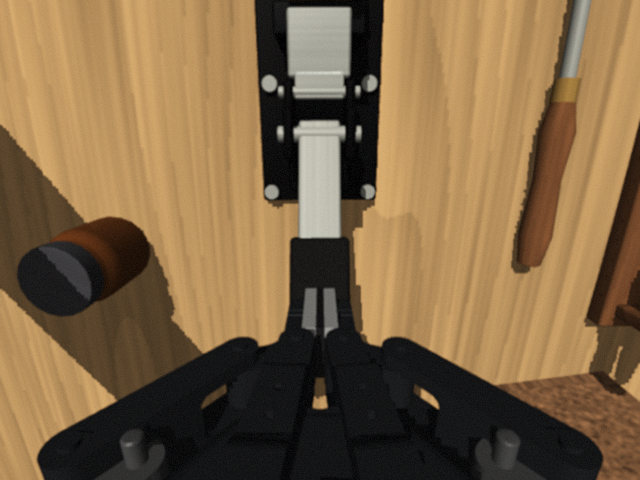

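The blank stands between the jaws with its bush toward the fixed jaw, and the finger is over the trigger pad. Pumping.

```bash
cat >> h.py <<'E'
TR=[.570,-.3236]
def pump(zlow=.070,v=.08,sf=15):
    r=robot.movel([*TR,zlow],velocity=v,stop_force=sf);o=robot.get_obs()
    print("stop",r,"z",o['eef_pos'][2].round(4),"F",o['contact_force'].round(1))
    robot.movel([*TR,.128],velocity=.15)
    robot.hold(.1)
E
python3 - <<'E'
from h import *
robot.movel([*TR,.128],velocity=.15)
print(robot.get_obs()['contact_force'])
pump();pump()
snap("top","t7",(310,190,510,300),4)
snap("scene","s7",(130,150,330,300),4)
print(robot.get_obs()['clock'])
E
```

```text
[ 1.71193978 -0.34204263 -0.39869336]
stop False z 0.0699 F [ 1.9 -1.2  7. ]
stop False z 0.07 F [-0.5 -1.5 12.2]
21.1667
```

View pics/s7.png

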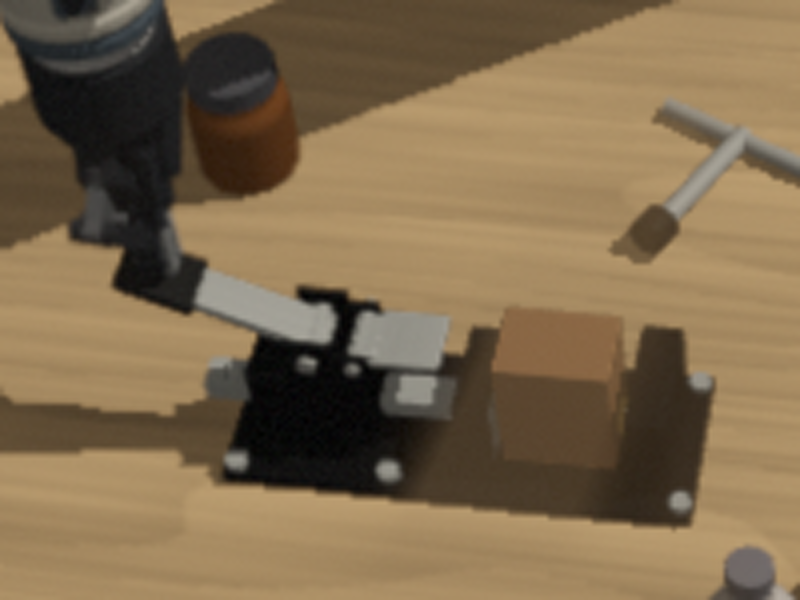

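Run:
```python
from h import *
for i in range(2):
    pump(v=.05,sf=17)
    snap("scene",f"s8{i}",(130,150,330,300),4)
print(robot.get_obs()['clock'])
```

```text
stop False z 0.0709 F [-1.7 -1.5 13.2]
stop True z 0.0875 F [-4.2  1.7 16.8]
24.5417
```

View pics/s81.png

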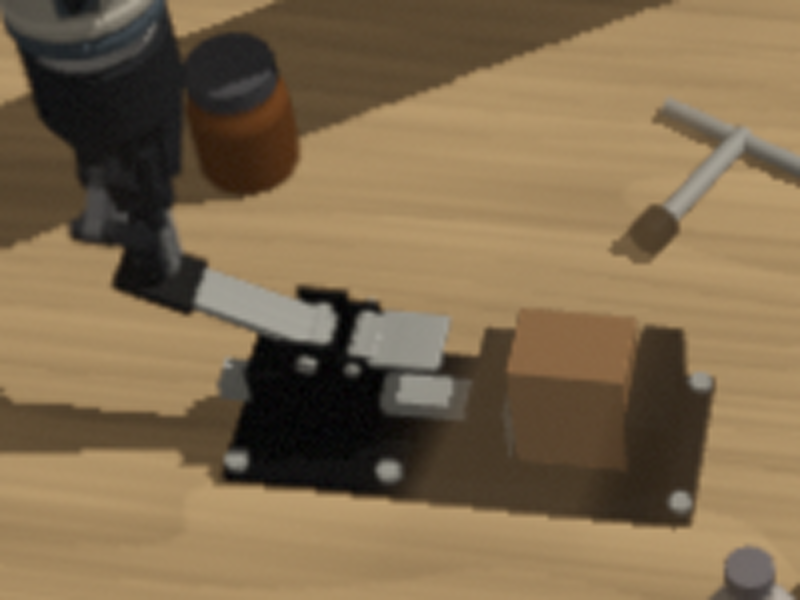

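Run:
```python
from h import *
pump(v=.04,sf=20.5)
snap("top","t9",(310,190,430,300),6)
snap("scene","s9",(240,210,320,290),7)
print(robot.get_obs()['clock'])
```

```text
stop True z 0.0871 F [-5.   4.6 19. ]
26.1833
```

View pics/s9.png

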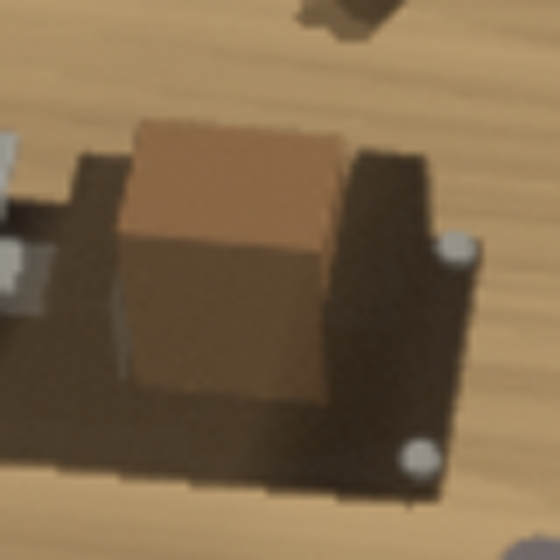

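View pics/t9.png

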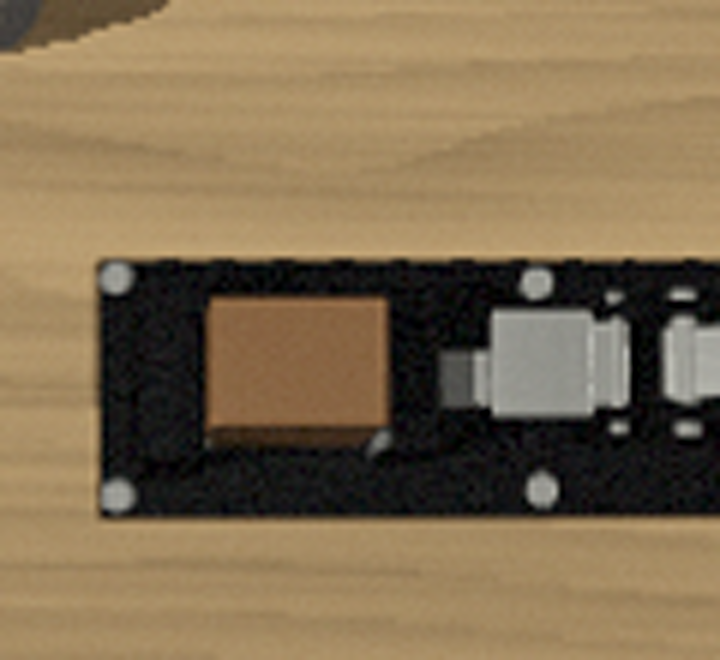

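Run:
```python
from h import *
t=optics.camera_params("top");s=optics.camera_params("scene")
f=lambda l:np.array(l)/6+[310,190]-.4
P=unproj(t,f([(207,362),(388,362)]),.09);print(P.round(4))
print("plate end",unproj(t,f([(99,390)]),.01))
g=lambda l:np.array(l)/7+[240,210]-.4
print(unproj(s,g([(347,137),(327,248),(122,235)]),.09).round(4), unproj(s,g([(478,270)]),.01))
```

```text
[[ 0.5641 -0.0694  0.09  ]
 [ 0.5652 -0.1338  0.09  ]]
plate end [[ 0.5631492  -0.03410936  0.01      ]]
[[ 0.5419 -0.069   0.09  ]
 [ 0.5855 -0.0677  0.09  ]
 [ 0.5887 -0.13    0.09  ]] [[ 0.52634281 -0.03249945  0.01      ]]
```

Run:
```python
from h import *
robot.movel([*TR,.16],velocity=.15)
q=down(np.radians(.9));R=[.567,-.192]
robot.move_pose([*R,.13],q)
robot.movel([*R,.09],velocity=.1)
r=robot.movel([*R,.0755],velocity=.03,stop_force=15);o=robot.get_obs();print(r,o['eef_pos'],o['contact_force'])
robot.hold(1.2)
o=robot.get_obs();print(o['eef_pos'],o['contact_force'])
robot.movel([*R,.16],velocity=.1)
robot.move_pose([.567,-.3,.25],q)
snap("top","t10",(310,190,510,300),4)
snap("scene","s10",(170,180,330,300),5)
print(robot.get_obs()['clock'])
```

```text
False [ 0.56780978 -0.19230642  0.07627824] [-1.80526294 -0.31186147  7.04794627]
[ 0.56781514 -0.19231734  0.07639902] [-0.19953381  0.36187649  5.94362242]
31.2417
```

View pics/s10.png

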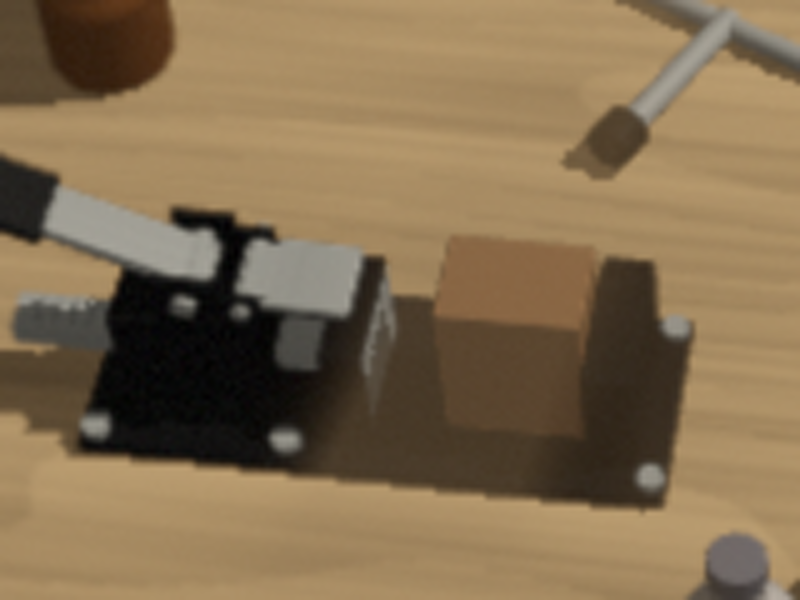

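View pics/t10.png

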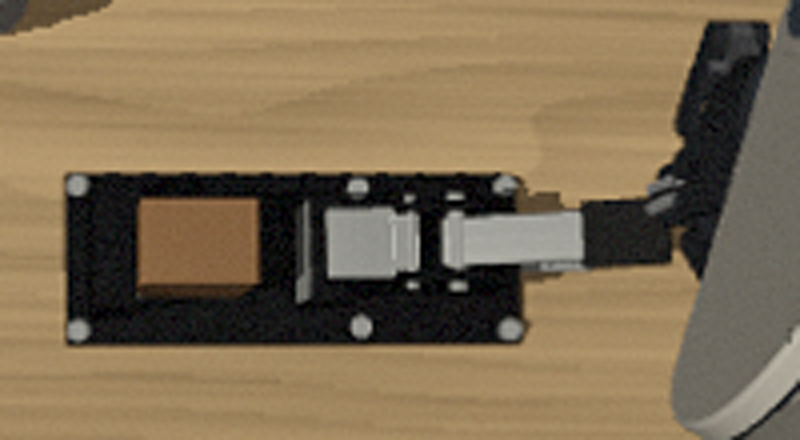

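Run:
```python
from h import *
t=optics.camera_params("top")
f=lambda l:np.array(l)/4+[310,190]-.4
print("jaw top",unproj(t,f([(298,240),(312,240)]),.062).round(4)," expected back -.1676")
q=down(np.radians(.9))
robot.move_pose([.567,-.14,.2],q)
p=snap("wrist","w11",(240,60,400,230),3.5)
p=snap("wrist","w12")
print(robot.get_obs()['clock'])
```

```text
jaw top [[ 0.5701 -0.1595  0.062 ]
 [ 0.5702 -0.1673  0.062 ]]  expected back -.1676
32.05
```

View pics/w12.png

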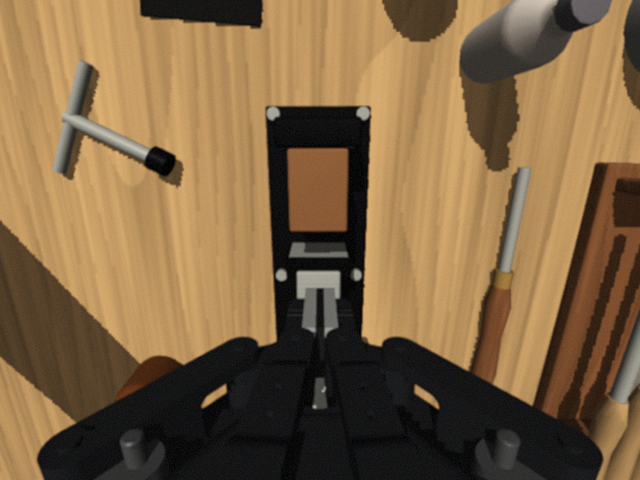

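Run:
```python
from h import *
p=optics.camera_params("wrist")
print("block end",unproj(p,[(318,148.5)],.09),"plate end",unproj(p,[(318,107)],.01))
im=cv2.imread("pics/w12_raw.png")[95:260,250:390]
cv2.imwrite("pics/w12c.png",cv2.convertScaleAbs(cv2.resize(im,None,fx=3.6,fy=3.6,interpolation=cv2.INTER_CUBIC),alpha=3,beta=10))
```

```text
block end [[ 0.56661779 -0.07243463  0.09      ]] plate end [[ 0.56594127 -0.03679846  0.01      ]]
```

View pics/w12c.png

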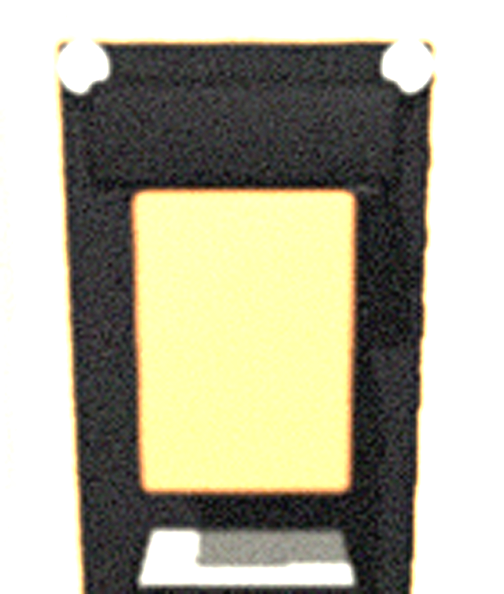

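Run:
```python
from h import *
q=down(np.radians(.9))
robot.movel([.567,-.14,.26],velocity=.2)
print(workorder.job_done(),robot.get_obs()['clock'])
```

```text
the job is handed in; nothing more can be done
the job is handed in; nothing more can be done
```

The bushed blank is standing on the press bed with its bush driven in and the jaw fully back, and the job is handed in. The clock read about 32 s at my last check, just before handing in.

**What I did:**
- I took the blank nearest the robot by its ends, above the bush. I set it down on the mat and gripped it again by its sides.
- I placed it on the bed with the bush toward the fixed jaw and let go, then pumped the trigger five times.
- I pressed the release tab for about 1.2 s, then backed the arm off.

**Last checks:**
- **Bush:** on the fourth and fifth strokes the trigger stopped at the same part-way height, about 87 mm, at 17 N and 19 N. The end of the blank lies against the fixed jaw to within 1–2 mm. I could not see the bush itself, because the fixed jaw hides it, so "flush" rests on these two readings.
- **Jaw:** its face is at y = -0.167 m, where fully back should be -0.168 m.
- **Blank:** it is upright between the jaws.
- **Everything else:** I saw nothing else disturbed in the pictures, but I made no separate final check of the rack and the other items.

No check failed. The camera estimates disagreed with each other by about 1–3 mm, close to the stated calibration error.

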